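# Click the socket onto the extension bar and set it on the clamp nut

## Task

The nut of the strap clamp that holds the stone is to be tightened next. Take the extension bar by its collar, push its square drive into the larger of the two sockets in the wooden block until the spring ball clicks and the socket is fully home against the bar's shoulder, lift the socket out on the bar, and set it fully down over the clamp's nut so that the bar stands upright there, ready for the wrench. Press firmly but never ram anything (a push of up to about 40 N will do everywhere), and leave the smaller socket in its pocket.

Things in the scene. Friction and masses are not known exactly. Their poses are not given: they have to be found in the camera images.
- extension_bar: Steel extension bar, 105 mm long, 0.42 kg, upright, square drive down, resting on its shoulder over a hole of the wooden block. Origin: centre of the drive's lower end, z up. Heights from it: square drive 19 x 19 mm (sides square to the bar's x and y axes, end bevelled 0.5 mm) 0 to 22 mm, shoulder 36 mm across to 30 mm, shank 24 mm across to 58 mm, grip collar to 105 mm.
- bar_collar (a point): Where to grip the bar: centre of its round collar, 32 mm across and 47 mm tall, 83 mm above the bar's origin, on its axis.
- bar_shoulder (a point): Centre of the underside of the bar's shoulder, on its axis, 22 mm above its origin; it meets the socket's top face when the socket is home.
- detent_ball (a joint): Spring ball, 8 mm, on the drive's +x side, centre 8.8 mm above its end: 0 m = fully out (free or clicked in), 0.001 to 0.003 m = pressed in. The drive enters freely for about 6 mm, then takes 10 to 16 N until the ball snaps into the groove about 3 mm before home; then the push drops until the shoulder lands. Pulling the socket off again takes about 14 N: lifted without a jerk it hangs on the bar.
- large_socket: The larger socket, for a 36 mm nut: dark steel, 56 mm tall, 50 mm across below, 44 mm across the upper 26 mm, 0.21 to 0.33 kg; stands hexagon down, about 1 mm loose all round, in one of the block's pockets. Origin: centre of its underside, z up. Hexagon cavity: open below, 37.3 mm across flats, 30 mm deep, 1 mm lead-in, two flats square to the socket's x axis.
- socket_face (a point): Centre of the larger socket's top face, on its axis, 56 mm above its origin. Here opens the drive hole: 20.2 mm square, 0.8 mm lead-in, sides square to the socket's x and y axes, a groove for the ball in all four sides (the bar fits at any quarter turn).
- small_socket: The smaller socket, for a 27 mm nut: dark steel, 50 mm tall, 40 mm across; stands in the other pocket of the block. Origin: centre of its underside. Leave it there.
- socket_block: Hardwood block, 74 x 186 x 45 mm, fixed on the bench. Origin: centre of its underside; its long side is its y axis. Pockets 52 mm across and 30 mm deep at y = -60 mm and y = +2 mm (either may hold the larger socket), the bar's hole 30 mm across and 30 mm deep at y = +62 mm.
- strap_clamp: Strap clamp fixed on the bench: an upright M24 stud, a slotted dark steel strap 60 x 160 x 16 mm (50 to 66 mm above the bench) along its y axis on a wooden heel block and on a stone, a washer 56 mm across, and a hexagon nut. Origin: on the bench under the stud, z up.
- nut_seat (a point): Centre of the washer's top, 70 mm above the bench, on the stud's axis; the socket's underside rests here when fully down. The nut on it is 36 mm across flats, 20 mm high, top edge chamfered 2.5 mm; the stud ends 26 mm above. The nut stays put below 1.5 N m and stands at any angle, not reported: turn the socket on it (up to a sixth of a turn) under light pressure until it drops over.
Things that resemble listed ones, but are neither listed nor needed, are in the scene too. Of the things shaped like the extension_bar, the steel one is meant.

How it is judged:
By the outcome, as a careful person would: the job done as asked, in the order asked, and still so for the second after the job is handed in, with the robot touching nothing.
It also fails if it takes over 58 s, if anything falls off the work surface, if the arm or the gripper's body presses on something with over 40 N, if the wrist force passes 120 N, or if a joint passes its speed limit or range.

## Robot

A 6-joint arm with a two-finger parallel gripper is mounted at the origin on a cart in front of the work surface, level with it; the furniture and walls round the work are solid. World frame = base frame: x ahead of the robot, y to its left, z up, the work surface at z = 0. Lengths are in m, angles in rad, forces in N, time in s.
With the tool pointing down it reaches from about 0.35 to 1 m from the base axis. Payload 7.1 kg.
Tool frame: the origin (TCP) lies at the very end of the fingers, on their centre line; the grasp point (between the pads) lies 19 mm behind it; z points along the fingers, y is the direction in which the jaws open and shut (so a half turn about z gives the same grasp; the last joint's range is limited). The gripper opens to 85 mm and grips with 20 to 120 N. Pads are 22 mm wide; open, the fingers measure 114 mm over their backs; the gripper's body (76 mm by 85 mm) begins 54 mm behind the grasp point. The pads swing forward as they close: fully open they stand 13 mm farther back than shut.
Start: joints at [1.109, 0.423, 1.63, -0, 1.089, -0.019], TCP at [0.268, 0.565, 0.231] pointing down, gripper open.
Joint ranges: [-3, 3], [-0.9, 2.11], [0.09, 2.58], [-1.31, 4.45], [0.11, 2.69], [-2.54, 2.54]. Speed limits (rad/s): [2.39, 2.39, 3.01, 3.14, 3.14, 3.14].

## Interface

Orientations are given as a unit quaternion [x, y, z, w].
In Python, from plant import r gives the robot as it stands. The module is installed in compiled form; this text tells all that it offers.
- The arm moves only by the tool step_arm, never from a script. Its argument "commands" is a list of rows, each a list of 5 numbers: the shift along the tool's x, y, z in m, then the turn about the tool's z in rad, then the finger opening in m, from 0 to 0.0854. A call has 1 to 20 rows; each row shifts and turns the commanded pose from where the row before left it, along the tool's axes as they then stand; what a row does not reach is not made up. A row lasts 1/12 s, in which the tool goes at most 41.7 mm and 7.16 degrees, less where a joint would pass 70% of its speed; a pose out of reach is approached as far as the arm can. A call with a gripper value outside its range is refused whole. The fingers move at their own pace and stop on an object; the grip force is fixed at half the most. Time passes only in rows, so rows that do not move let the fingers close. It gives the time, the measured TCP pose, the force and the opening at its end, in the units of the state.
- r.state(): the state, without advancing time (a new reading comes with each control period).
- r.get_image(name): name is "scene" or "top" or "wrist"; returns a dict with "pixels" (400x640x3 uint8, red, green, blue), "fx", "fy", "cx", "cy" (pixels), "view" (4x4, takes a point from world to camera coordinates). Camera axes: x right, y down, z forward; pixel columns grow to the right and rows downward; lengths in m; the calibration is good to about 2 mm. The wrist camera is an equidistant fisheye: a pixel r from the principal point sees the ray r / f radians off the axis. A picture is of the moment at which its call begins. There is no depth.
- r.finish_job(): hands the job in, once; it reports no verdict.
Trained networks look in the newest picture that a camera, given by its name, has taken for a name from the list of things; names that differ only in an ending like _2 or _b are one class to them, and where a whole thing is asked for, a point or a joint stands for the part that bears it (a point fixed in the world has none). Each returns a list of dicts, best first, with "conf" (0 to 1); they miss things now and then, are a little off and sometimes report something else, mostly with a low value. They report only what shows in the picture. A call takes as long as a camera call. They do not tell look-alikes from the thing itself.
- r.silhouettes(camera, thing): "mask" (400x640 bool, what is visible of it) and "point" ([row, column] in pixels, amid what is visible of it).
The state is a dict: "time_s": time; "joints": joint angles; "qd": joint speeds; "tau": joint torques, N m; "tool_pos": TCP position; "tool_rot": TCP orientation; "ft_force": force on the tool from outside, world axes, zero at the start; "wrist_torque": the same for the moment, N m; "finger_gap": finger opening in m.
Only numpy, scipy, OpenCV 4.12 (cv2) and the standard library are available. Lean on these libraries where they do the work, as an engineer would, in place of code of your own. Each camera call takes 0.05 s, during which the arm holds its last target.

## Working session

There is one attempt and no reset: what is moved stays moved. The work goes in short steps, Python scripts to look and compute and a tool call to move; the robot and the scene stay as the last step left them, time stands still between calls to the robot, and variables do not carry over. Pictures are saved under pics/ and viewed, and the job is handed in when it is done.

Besides the shell and the picture viewer there is one more tool, called after "Call:" as name(argument=value, ...) on one line, values as JSON. step_arm: Moves the arm, as the interface text tells. Its arguments: {"type":"object","properties":{"commands":{"type":"array"}},"required":["commands"]}

```bash
mkdir -p pics; cat > h.py <<'E'
import numpy as np, cv2
from plant import r
def save(im,name): cv2.imwrite('pics/'+name, im[...,::-1])
def ray(im,row,col):
    V=im['view'];R=V[:3,:3];t=V[:3,3]
    c=-R.T@t
    d=np.array([(col-im['cx'])/im['fx'],(row-im['cy'])/im['fy'],1.0])
    return c,R.T@d
def atz(im,row,col,z):
    c,d=ray(im,row,col); return c+d*(z-c[2])/d[2]
def proj(im,p):
    q=im['view'][:3,:3]@np.array(p)+im['view'][:3,3]
    return im['fy']*q[1]/q[2]+im['cy'], im['fx']*q[0]/q[2]+im['cx']
def rayw(im,row,col):
    V=im['view'];R=V[:3,:3];t=V[:3,3];c=-R.T@t
    u=np.array([(col-im['cx'])/im['fx'],(row-im['cy'])/im['fy']]);th=np.hypot(*u)
    s=np.sinc(th/np.pi) 
    return c,R.T@np.array([u[0]*s,u[1]*s,np.cos(th)])
E
python3 - <<'E'
from h import *
print(r.state())
for n in ['scene','top','wrist']:
    im=r.get_image(n); save(im['pixels'],n+'0.png'); print(n,im['fx'],im['fy'],im['cx'],im['cy'],im['view'].round(3).tolist())
    for t in ['extension_bar','large_socket','small_socket','socket_block','strap_clamp']:
        for d in r.silhouettes(n,t)[:4]:
            m=d['mask'];ys,xs=np.nonzero(m)
            print(n,t,round(d['conf'],2),d['point'],m.sum(),(ys.min(),ys.max(),xs.min(),xs.max()) if len(ys) else 0)
E
```

```text
{'time_s': 0.0, 'joints': array([ 1.10901151e+00,  4.23837352e-01,  1.63067598e+00, -1.81719107e-05,
        1.08857528e+00, -1.90033013e-02]), 'qd': array([-0.001178  ,  0.00073157, -0.00072733,  0.00218048,  0.00081486,
       -0.00065531]), 'tau': array([ 1.47343282e-03, -5.57391107e+01, -2.81753343e+01,  1.14028177e-05,
        7.48389139e-03, -3.51980998e-05]), 'tool_pos': array([0.26753067, 0.56426031, 0.23055336]), 'tool_rot': array([ 2.19582471e-01,  9.75593655e-01, -7.28386469e-04, -1.70267638e-04]), 'ft_force': array([ 0.12831191, -0.23968517,  0.40831313]), 'wrist_torque': array([ 0.00705703, -0.00511238,  0.01148519]), 'finger_gap': 0.08587443023391171}
scene 463.3263161541315 463.3263161541315 318.2235716698977 208.16740651426852 [[0.514, -0.858, -0.007, -0.198], [-0.578, -0.341, -0.741, 0.375], [0.633, 0.385, -0.671, 0.654], [0.0, 0.0, 0.0, 1.0]]
scene extension_bar 0.61 [175.7, 265.8] 533 (np.int64(157), np.int64(195), np.int64(256), np.int64(275))
scene extension_bar 0.58 [208.5, 375.0] 591 (np.int64(190), np.int64(233), np.int64(367), np.int64(383))
scene extension_b
[... 1015 characters left out ...]
lock 0.95 [172.8, 280.5] 2287 (np.int64(143), np.int64(201), np.int64(234), np.int64(326))
top strap_clamp 0.62 [233.3, 439.3] 2690 (np.int64(207), np.int64(257), np.int64(387), np.int64(487))
wrist 309.70691628693146 309.70691628693146 321.21308826681906 201.7025497494302 [[0.429, 0.903, -0.001, -0.624], [0.856, -0.406, 0.32, -0.043], [0.288, -0.138, -0.948, 0.383], [0.0, 0.0, 0.0, 1.0]]
wrist large_socket 0.65 [395.4, 190.2] 144 (np.int64(390), np.int64(399), np.int64(182), np.int64(200))
wrist socket_block 0.83 [387.4, 181.7] 668 (np.int64(370), np.int64(399), np.int64(161), np.int64(202))
wrist strap_clamp 0.59 [365.8, 76.4] 1243 (np.int64(342), np.int64(391), np.int64(53), np.int64(97))
```

View pics/scene0.png

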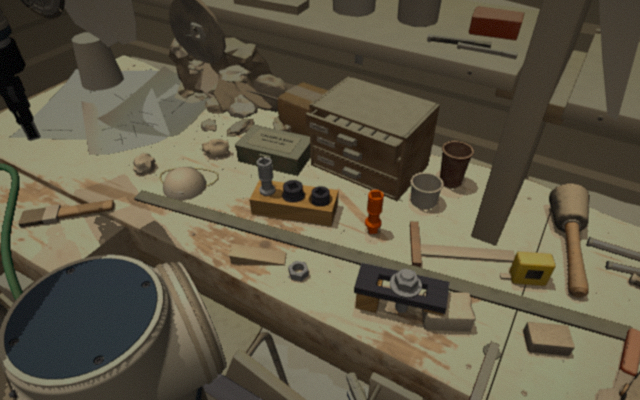

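View pics/top0.png

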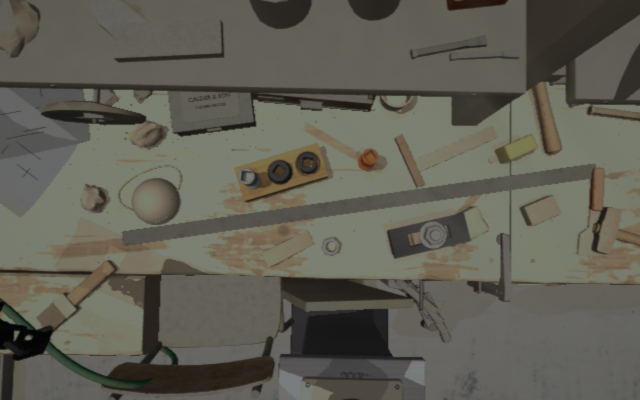

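```bash
python3 - <<'E'
import cv2
a=cv2.imread('pics/scene0.png')[140:340,240:490]; cv2.imwrite('pics/c1.png',cv2.resize(a,None,fx=3,fy=3,interpolation=2)[:600])
a=cv2.imread('pics/top0.png')[130:270,220:500]; cv2.imwrite('pics/c2.png',cv2.resize(a,None,fx=2.8,fy=2.8,interpolation=2))
E
```

```text
(no output)
```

View pics/c1.png

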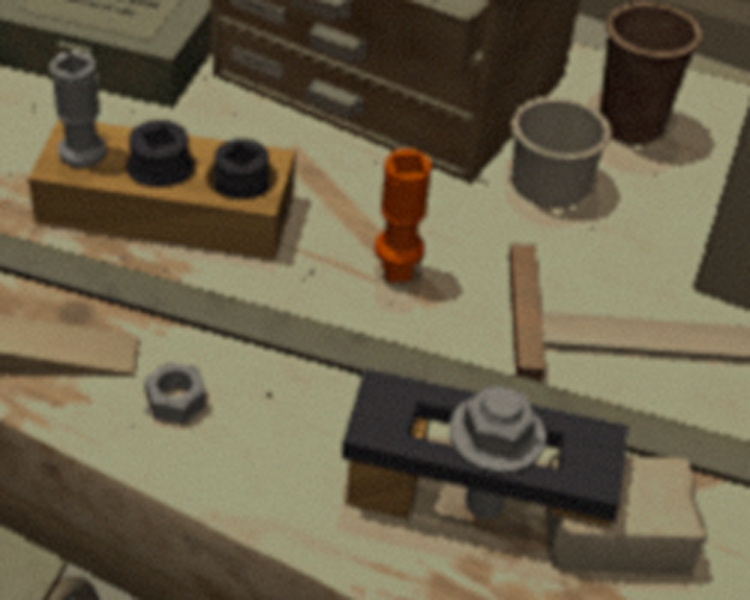

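View pics/c2.png

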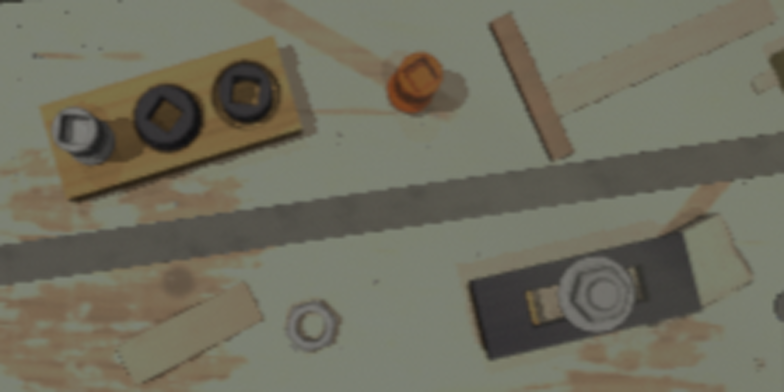

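Bar-shaped things: the steel grey one standing in the block at scene (176,266) and top (180,248), and an orange one at scene (208,375) and top (160,368). The grey one is steel and stands over the block's hole, so it is the bar meant. In the crop, the larger of the two dark sockets is the middle one, at scene (193,293) and top (174,283). The clamp nut is at top (233,433), and the loose nut at top (246,332) is a decoy.

```bash
python3 - <<'E'
from h import *
im=r.get_image('top'); sc=r.get_image('scene')
d=r.silhouettes('top','socket_block')[0]['mask'].astype(np.uint8)
for n in ['large_socket','small_socket','extension_bar']:
    for q in r.silhouettes('top',n)[:1]: d|=q['mask'].astype(np.uint8)
c=max(cv2.findContours(d,0,2)[0],key=cv2.contourArea)
h=cv2.boxPoints(cv2.minAreaRect(cv2.convexHull(c)))
P=np.array([atz(im,y,x,0.045)[:2] for x,y in h]); print(P.round(4).tolist())
print('edges',[np.linalg.norm(P[i]-P[i-1]).round(4) for i in range(4)],'centre',P.mean(0))
# hand-read pts from c2 : full=px/2.8+offset
f=lambda x,y:(y/2.8+130,x/2.8+220)
for n,x,y,z in [('bar top',77,130,.128),('large',167,117,.071),('small',246,92,.065),('stud top',602,292,.096)]:
    p=atz(im,*f(x,y),z); print(n,p.round(4),'scene px',np.round(proj(sc,p),1))
s=r.state(); print(s['tool_pos'])
E
```

```text
[[0.5537, 0.2648], [0.6155, 0.0851], [0.5377, 0.0587], [0.4763, 0.2378]]
edges [np.float64(0.082), np.float64(0.19), np.float64(0.0822), np.float64(0.1893)] centre [0.54581599 0.16161175]
bar top [0.5262 0.2172 0.128 ] scene px [162.1 264.5]
large [0.5434 0.1602 0.071 ] scene px [187.  292.5]
small [0.5641 0.1026 0.065 ] scene px [192.4 320. ]
stud top [ 0.422  -0.1557  0.096 ] scene px [273.9 406.8]
[0.26777775 0.56473001 0.23133196]
```

```bash
cat >> h.py <<'E'
from scipy.spatial.transform import Rotation as Ro
def toolframe():
    s=r.state(); return s['tool_pos'],Ro.from_quat(s['tool_rot']).as_matrix()
def yaw():
    R=toolframe()[1]; return np.arctan2(R[1,1],R[0,1])
def plan(target,yawt,n):
    """rows: turn spread over n, shifts expressed in then-standing tool axes, down-pointing ideal"""
    p,R=toolframe(); y0=yaw(); d=(np.array(target)-p)/n; dy=(yawt-y0)/n
    rows=[]
    for i in range(n):
        y=y0+dy*i; Y=np.array([np.cos(y),np.sin(y),0]);Z=np.array([0,0,-1.]);X=np.cross(Y,Z)
        rows.append([round(float(d@X),4),round(float(d@Y),4),round(float(d@Z),4),round(float(-dy),4)])
    return rows
E
python3 - <<'E'
from h import *
im=r.get_image('wrist');p,R=toolframe();V=im['view'];c=-V[:3,:3].T@V[:3,3]
print('cam in tool',R.T@(c-p),'axis in tool',R.T@V[2,:3],'up',R.T@V[1,:3]); print(np.degrees(yaw()))
for row in plan([.50,.19,.24],np.radians(18.5),14): print(row)
E
```

```text
cam in tool [ 0.08187369 -0.00035555 -0.14446635] axis in tool [-0.31972007 -0.00101733  0.9475115 ] up [-9.47512031e-01  1.68547652e-04 -3.19720070e-01]
64.62907381980776
[-0.0265, -0.0171, -0.0006, 0.0575]
[-0.0274, -0.0155, -0.0006, 0.0575]
[-0.0282, -0.0139, -0.0006, 0.0575]
[-0.029, -0.0123, -0.0006, 0.0575]
[-0.0297, -0.0106, -0.0006, 0.0575]
[-0.0302, -0.0089, -0.0006, 0.0575]
[-0.0307, -0.0071, -0.0006, 0.0575]
[-0.031, -0.0053, -0.0006, 0.0575]
[-0.0313, -0.0036, -0.0006, 0.0575]
[-0.0314, -0.0018, -0.0006, 0.0575]
[-0.0315, 0.0001, -0.0006, 0.0575]
[-0.0314, 0.0019, -0.0006, 0.0575]
[-0.0313, 0.0037, -0.0006, 0.0575]
[-0.031, 0.0055, -0.0006, 0.0575]
```

Call:
step_arm(commands=[[-0.0265, -0.0171, -0.002, 0.0575, 0.085], [-0.0274, -0.0155, -0.002, 0.0575, 0.085], [-0.0282, -0.0139, -0.002, 0.0575, 0.085], [-0.029, -0.0123, -0.002, 0.0575, 0.085], [-0.0297, -0.0106, -0.002, 0.0575, 0.085], [-0.0302, -0.0089, -0.002, 0.0575, 0.085], [-0.0307, -0.0071, -0.002, 0.0575, 0.085], [-0.031, -0.0053, -0.002, 0.0575, 0.085], [-0.0313, -0.0036, -0.002, 0.0575, 0.085], [-0.0314, -0.0018, -0.002, 0.0575, 0.085], [-0.0315, 0.0001, -0.002, 0.0575, 0.085], [-0.0314, 0.0019, -0.002, 0.0575, 0.085], [-0.0313, 0.0037, -0.002, 0.0575, 0.085], [-0.031, 0.0055, -0.002, 0.0575, 0.085], [0, 0, 0, 0, 0.085], [0, 0, 0, 0, 0.085], [0, 0, 0, 0, 0.085]])

```text
time_s: 2.67
tool_pos: [0.4999, 0.1901, 0.2593]
tool_rot: [0.584, 0.812, -0.0, -0.0]
ft_force: [0.2, -0.3, -0.3]
finger_gap: 0.0844
```

```bash
python3 - <<'E'
from h import *
im=r.get_image('wrist'); save(im['pixels'],'w1.png'); s=r.state(); print(s['time_s'],s['tool_pos'],np.degrees(yaw()),s['ft_force'],s['joints'])
def pw(p):
    q=im['view'][:3,:3]@np.array(p)+im['view'][:3,3]; th=np.arctan2(np.hypot(q[0],q[1]),q[2]); k=im['fx']*th/np.hypot(q[0],q[1]); return q[1]*k+im['cy'],q[0]*k+im['cx']
print(pw([.5262,.2172,.128]),pw([.5434,.1602,.071]))
E
```

```text
2.7167 [0.49961929 0.19052918 0.25918715] 18.554205856205627 [-0.26322596  0.44477956  0.18673889] [3.41915044e-01 2.57603691e-01 1.80356352e+00 3.08619883e-04
 1.08087711e+00 1.79378382e-02]
(np.float64(171.9475656360801), np.float64(357.96601570101745)) (np.float64(211.1221884110626), np.float64(349.09223643494494))
```

View pics/w1.png

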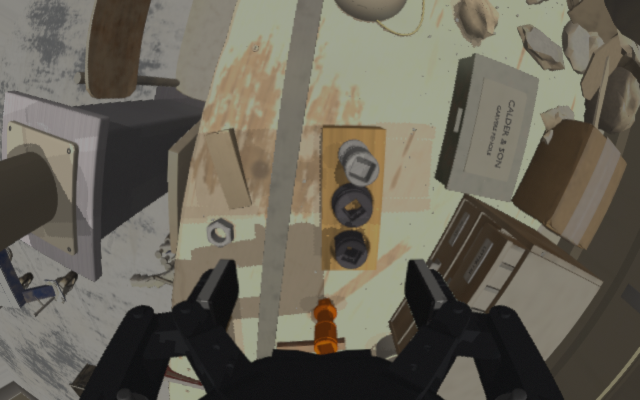

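```bash
python3 - <<'E'
import cv2
a=cv2.imread('pics/w1.png')[120:280,310:395]; cv2.imwrite('pics/w1c.png',cv2.resize(a,None,fx=7,fy=7,interpolation=2)[:, :][:1120].copy()[:1120])
b=cv2.resize(a[15:95],None,fx=7,fy=7,interpolation=2);cv2.imwrite('pics/w1d.png',cv2.convertScaleAbs(b,alpha=1.6))
E
```

```text
(no output)
```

View pics/w1d.png

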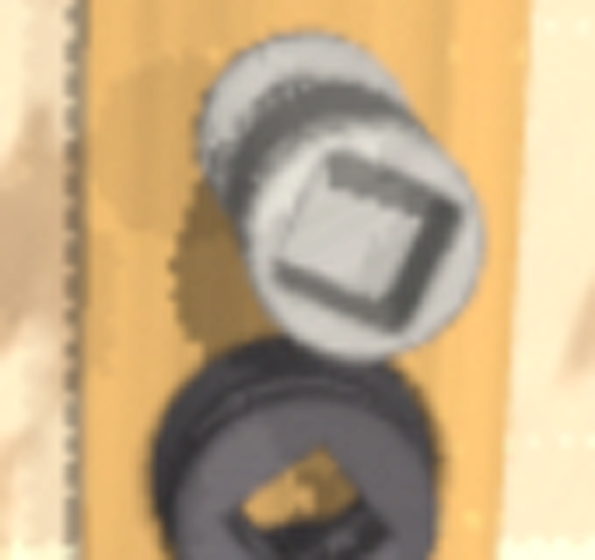

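```bash
python3 - <<'E'
import cv2
a=cv2.imread('pics/w1.png')[175:275,310:395]
b=cv2.resize(a,None,fx=6,fy=6,interpolation=2);cv2.imwrite('pics/w1e.png',cv2.convertScaleAbs(b,alpha=2.2))
E
```

```text
(no output)
```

View pics/w1e.png

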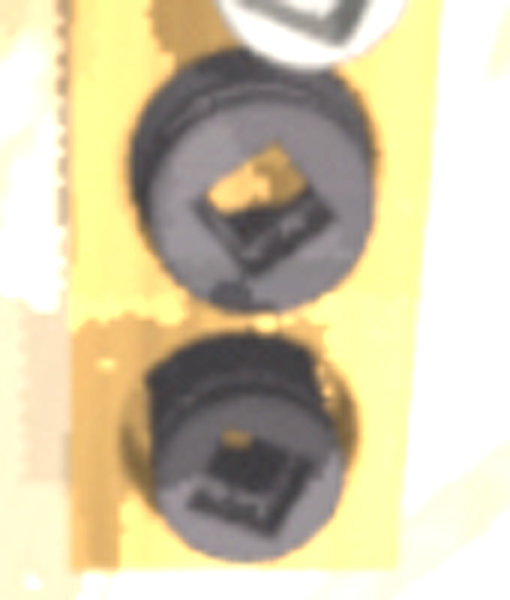

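```bash
python3 - <<'E'
from h import *
im=r.get_image('wrist')
def W(x,y,s,r0,z):
    c,d=rayw(im,r0+y/s,310+x/s); return (c+d*(z-c[2])/d[2])[:2]
def ana(name,C,corn,s,r0,z):
    print(name,W(*C,s,r0,z).round(4))
    P=np.array([W(*q,s,r0,z) for q in corn]); print(' mean corners',P.mean(0).round(4))
    for i in range(4):
        d=P[i]-P[i-1]; print('  edge',np.linalg.norm(d).round(4),(np.degrees(np.arctan2(d[1],d[0]))%90).round(1))
ana('bar',(365,235),[(335,150),(462,210),(400,335),(275,265)],7,135,.128)
print('shoulder top centre', W(310,130,7,135,.053))
ana('sock',(262,203),[(275,140),(337,215),(255,277),(192,205)],6,175,.071)
ana('small',(250,475),[(230,425),(322,460),(275,540),(185,500)],6,175,.065)
E
```

```text
bar [0.5284 0.2219]
 mean corners [0.5291 0.2214]
  edge 0.0171 82.7
  edge 0.0187 84.1
  edge 0.0187 84.6
  edge 0.0194 79.5
shoulder top centre [0.52849248 0.22295389]
sock [0.5472 0.165 ]
 mean corners [0.5482 0.1639]
  edge 0.0203 58.7
  edge 0.0197 58.3
  edge 0.0201 58.2
  edge 0.0195 58.8
small [0.5675 0.1062]
 mean corners [0.5687 0.1049]
  edge 0.0196 82.0
  edge 0.0212 85.3
  edge 0.021 83.6
  edge 0.0217 81.3
```

Call:
step_arm(commands=[[0.0095, 0.018, 0, 0, 0.085], [0.0096, 0.0179, 0.015, 0, 0.085], [0, 0, 0.025, 0, 0.085], [0, 0, 0.025, 0, 0.085], [0, 0, 0.024, 0, 0.085], [0, 0, 0.02, 0, 0.085], [0, 0, 0, 0, 0.085], [0, 0, 0, 0, 0.085]])

```text
time_s: 3.43
tool_pos: [0.5269, 0.2202, 0.1496]
tool_rot: [0.584, 0.812, -0.001, -0.001]
ft_force: [-0.0, -0.5, 0.9]
finger_gap: 0.0851
```

```bash
cat >> h.py <<'E'
def pw(im,p):
    q=im['view'][:3,:3]@np.array(p)+im['view'][:3,3]; th=np.arctan2(np.hypot(q[0],q[1]),q[2]); k=im['fx']*th/np.hypot(q[0],q[1]); return np.array([q[1]*k+im['cy'],q[0]*k+im['cx']])
E
python3 - <<'E'
from h import *
im=r.get_image('wrist'); save(im['pixels'],'w2.png'); p,R=toolframe(); print(p)
sc=r.get_image('scene'); save(cv2.resize(sc['pixels'][60:260,180:400],None,fx=3,fy=3)[:600],'s2.png')
for q in [(0,0,0),(0,0.0427,-.013),(0,-.0427,-.013)]: print(q,pw(im,p+R@np.array(q)))
E
```

```text
[0.52804533 0.22043968 0.15083753]
(0, 0, 0) [261.61128225 323.14661459]
(0, 0.0427, -0.013) [272.92359892 407.69184669]
(0, -0.0427, -0.013) [272.69565479 238.55277612]
```

View pics/w2.png

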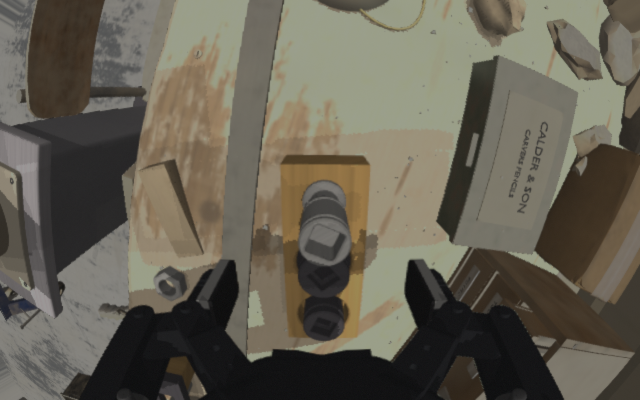

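View pics/s2.png

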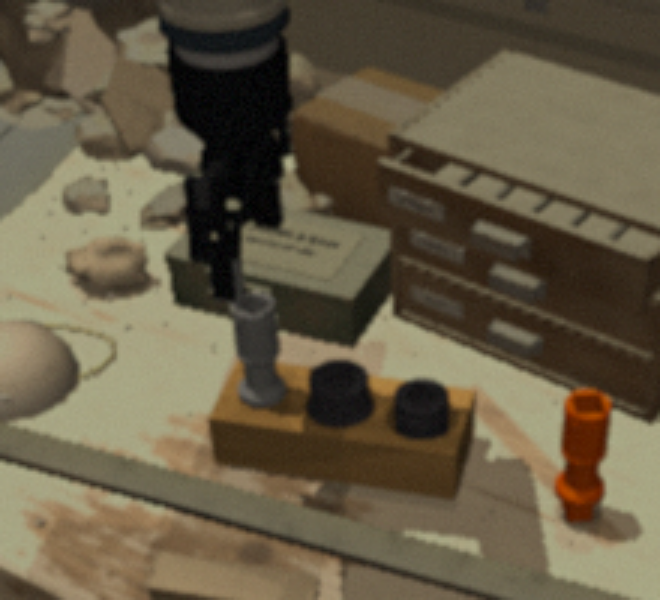

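```bash
python3 - <<'E'
from h import *
a=cv2.imread('pics/w2.png')[170:350,270:380];b=cv2.resize(a,None,fx=3.3,fy=3.3,interpolation=2);b=cv2.resize(a[30:],None,fx=4,fy=4,interpolation=2);cv2.imwrite('pics/w2c.png',cv2.convertScaleAbs(b,alpha=1.8))
im=r.get_image('wrist');p,R=toolframe()
print(pw(im,[p[0],p[1],.128]))
E
```

```text
[241.20677561 321.49037008]
```

View pics/w2c.png

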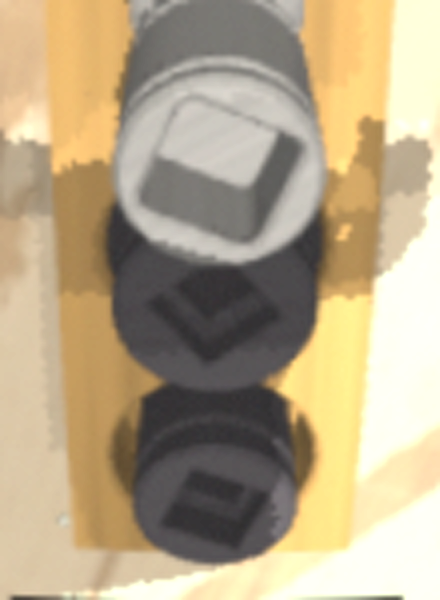

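Call:
step_arm(commands=[[0, 0.002, 0.02, 0, 0.085], [0, 0, 0.02, 0, 0.085], [0, 0, 0.015, 0, 0.085], [0, 0, 0.008, 0, 0.085], [0, 0, 0, 0, 0.085], [0, 0, 0, 0, 0.04], [0, 0, 0, 0, 0.02], [0, 0, 0, 0, 0.02], [0, 0, 0, 0, 0.02], [0, 0, 0, 0, 0.02], [0, 0, 0, 0, 0.02], [0, 0, 0, 0, 0.02], [0, 0, 0, 0, 0.02]])

```text
time_s: 4.67
tool_pos: [0.5303, 0.2204, 0.0882]
tool_rot: [0.584, 0.812, 0.0, 0.0]
ft_force: [-2.3, 0.2, 6.1]
finger_gap: 0.0309
```

Call:
step_arm(commands=[[0, 0, -0.008, 0, 0.02], [0, 0, -0.015, 0, 0.02], [0, 0, -0.02, 0, 0.02], [0, 0, -0.02, 0, 0.02], [-0.015, 0, -0.004, 0, 0.02], [-0.016, 0, 0, 0, 0.02], [-0.016, 0, 0, 0, 0.02], [-0.013, 0, 0, 0, 0.02], [0, 0, 0, 0.1, 0.02], [0, 0, 0, 0.11, 0.02], [0, 0, 0, 0.11, 0.02], [0, 0, 0, 0.1, 0.02], [0, 0, 0, 0, 0.02], [0, 0, 0, 0, 0.02], [0, 0, 0, 0, 0.02]])

```text
time_s: 5.92
tool_pos: [0.5488, 0.1632, 0.1542]
tool_rot: [0.74, 0.673, -0.0, -0.0]
ft_force: [0.2, -0.1, -3.8]
finger_gap: 0.031
```

```bash
python3 - <<'E'
from h import *
for n in ['wrist','scene']:
    im=r.get_image(n); save(im['pixels'],n+'3.png')
print(np.degrees(yaw()),r.state()['tool_pos'])
a=cv2.imread('pics/wrist3.png')[150:350,220:430];cv2.imwrite('pics/w3c.png',cv2.convertScaleAbs(cv2.resize(a,None,fx=3,fy=3,interpolation=2),alpha=1.8))
a=cv2.imread('pics/scene3.png')[120:240,230:400];cv2.imwrite('pics/s3c.png',cv2.convertScaleAbs(cv2.resize(a,None,fx=4,fy=4,interpolation=2),alpha=1.5))
E
```

```text
-5.450847329142741 [0.54894472 0.16326758 0.15424013]
```

View pics/w3c.png

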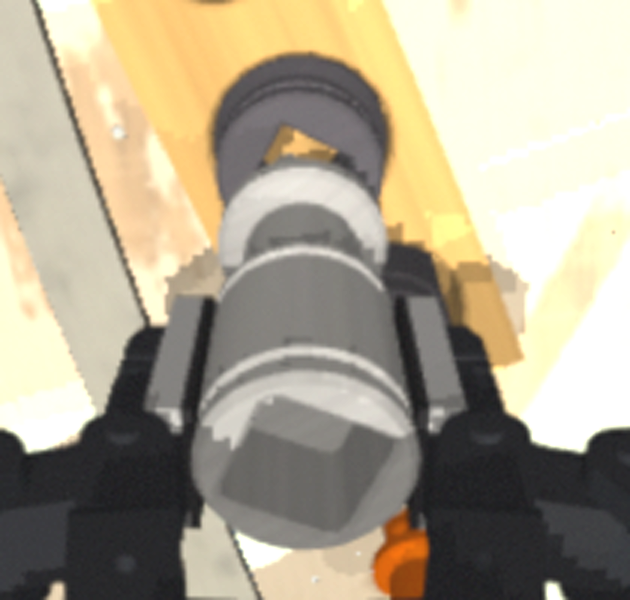

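View pics/s3c.png

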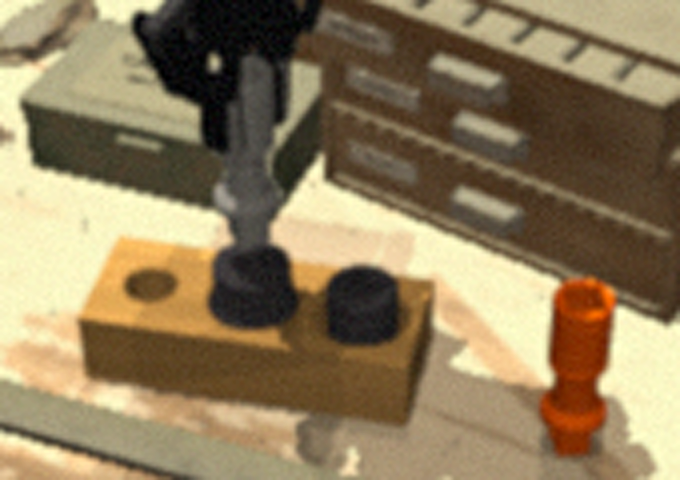

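```bash
python3 - <<'E'
from h import *
im=r.get_image('wrist');p,R=toolframe()
def W(x,y,z):
    c,d=rayw(im,150+y/3,220+x/3); return (c+d*(z-c[2])/d[2])[:2]
def a(u,v): d=v-u; return round(np.degrees(np.arctan2(d[1],d[0]))%90,1),np.linalg.norm(d).round(4)
zt=.193
P=[W(*q,zt) for q in [(270,395),(400,437),(335,532),(220,495)]]
print('bar',[a(P[i-1],P[i]) for i in range(4)],np.mean(P,0).round(4),'circle',W(306,447,zt).round(4))
k=W(285,125,.071);print('sock',a(k,W(345,160,.071)),a(k,W(262,165,.071)))
print('shoulder top z.118 (ctr ~ (303,245))',W(303,248,.118).round(4))
# socket face circle: left/right limits x 216,384 ; top y~95
for x,y in [(215,150),(384,150),(300,83),(300,90)]: print((x,y),W(x,y,.071).round(4))
# predicted circles centered for overlay
o=cv2.imread('pics/wrist3.png')
def circ(c,z,rad,col):
    for t in np.linspace(0,2*np.pi,120):
        rr,cc=pw(im,[c[0]+rad*np.cos(t),c[1]+rad*np.sin(t),z]); X,Y=int((cc-220)*3),int((rr-150)*3)
        if 0<=X<630 and 0<=Y<600: big[Y,X]=col
big=cv2.convertScaleAbs(cv2.resize(o[150:350,220:430],None,fx=3,fy=3,interpolation=2),alpha=1.8)
circ(p,.071,.022,(0,0,255)); circ(p,.118,.018,(0,255,0)); circ(p,.193,.016,(255,0,0)); circ(p,.110,.018,(0,255,0))
circ([.5475,.1645],.071,.022,(255,0,255))
cv2.imwrite('pics/w3o.png',big)
E
```

```text
bar [(np.float64(61.5), np.float64(0.0194)), (np.float64(62.6), np.float64(0.0194)), (np.float64(58.4), np.float64(0.0199)), (np.float64(61.4), np.float64(0.0183))] [0.5496 0.1626] circle [0.55   0.1663]
sock (np.float64(53.1), np.float64(0.0182)) (np.float64(55.4), np.float64(0.0124))
shoulder top z.118 (ctr ~ (303,245)) [0.5491 0.163 ]
(215, 150) [0.5269 0.1716]
(384, 150) [0.5705 0.1674]
(300, 83) [0.5505 0.1872]
(300, 90) [0.5503 0.1854]
```

View pics/w3o.png

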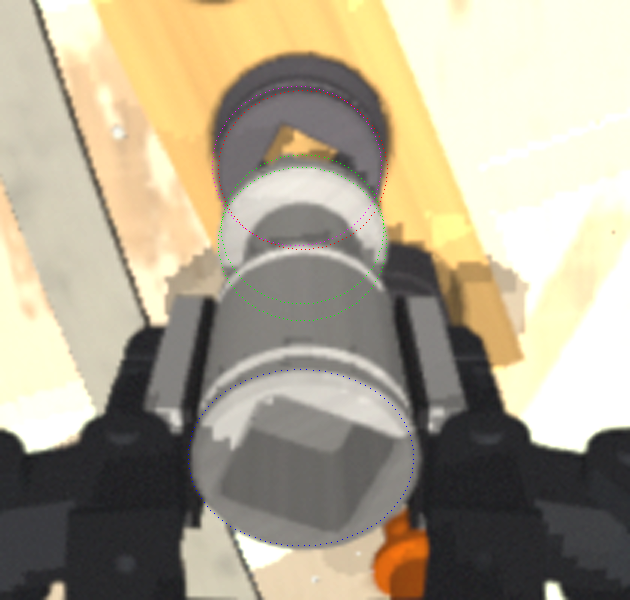

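Call:
step_arm(commands=[[0, 0, 0.006, 0.025, 0.02], [0, 0, 0.006, 0, 0.02], [0, 0, 0.004, 0, 0.02], [0, 0, 0.002, 0, 0.02], [0, 0, 0.002, 0, 0.02], [0, 0, 0.001, 0, 0.02], [0, 0, 0, 0, 0.02]])

```text
time_s: 6.65
tool_pos: [0.5488, 0.1632, 0.133]
tool_rot: [0.749, 0.663, -0.0, -0.0]
ft_force: [-1.1, -0.2, -3.9]
finger_gap: 0.0308
```

Call:
step_arm(commands=[[0, 0, 0.001, 0, 0.02], [0, 0, 0.001, 0, 0.02], [0, 0, 0.001, 0, 0.02], [0, 0, 0.001, 0, 0.02], [0, 0, 0, 0, 0.02]])

```text
time_s: 7.07
tool_pos: [0.5491, 0.1633, 0.1293]
tool_rot: [0.749, 0.663, 0.0, 0.0]
ft_force: [-1.0, -0.2, -2.8]
finger_gap: 0.0309
```

Call:
step_arm(commands=[[0, 0, 0.001, 0, 0.02], [0, 0, 0.001, 0, 0.02], [0, 0, 0.001, 0, 0.02], [0, 0, 0.001, 0, 0.02], [0, 0, 0, 0, 0.02]])

```text
time_s: 7.48
tool_pos: [0.5489, 0.1632, 0.1249]
tool_rot: [0.749, 0.663, -0.0, -0.0]
ft_force: [0.0, -1.5, -5.2]
finger_gap: 0.031
```

Call:
step_arm(commands=[[0, 0, 0.001, 0, 0.02], [0, 0, 0.001, 0, 0.02], [0, 0, 0.001, 0, 0.02], [0, 0, 0, 0, 0.02]])

```text
time_s: 7.82
tool_pos: [0.5488, 0.1633, 0.1219]
tool_rot: [0.749, 0.663, -0.0, -0.0]
ft_force: [-0.0, -2.4, -4.5]
finger_gap: 0.031
```

```bash
python3 - <<'E'
from h import *
for n in ['wrist','scene']:
    im=r.get_image(n); save(im['pixels'],n+'4.png')
print(r.state()['ft_force'],r.state()['tool_pos'])
a=cv2.imread('pics/wrist4.png')[150:350,220:430];cv2.imwrite('pics/w4c.png',cv2.convertScaleAbs(cv2.resize(a,None,fx=3,fy=3,interpolation=2),alpha=1.8))
a=cv2.imread('pics/scene4.png')[120:240,230:400];cv2.imwrite('pics/s4c.png',cv2.convertScaleAbs(cv2.resize(a,None,fx=4,fy=4,interpolation=2),alpha=1.5))
E
```

```text
[-0.34549131 -1.44211026 -4.74144364] [0.54873718 0.16327433 0.1218912 ]
```

View pics/w4c.png

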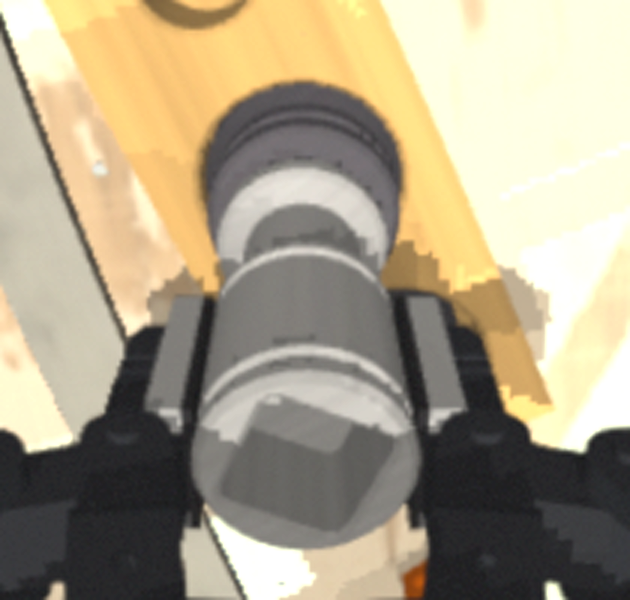

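View pics/s4c.png

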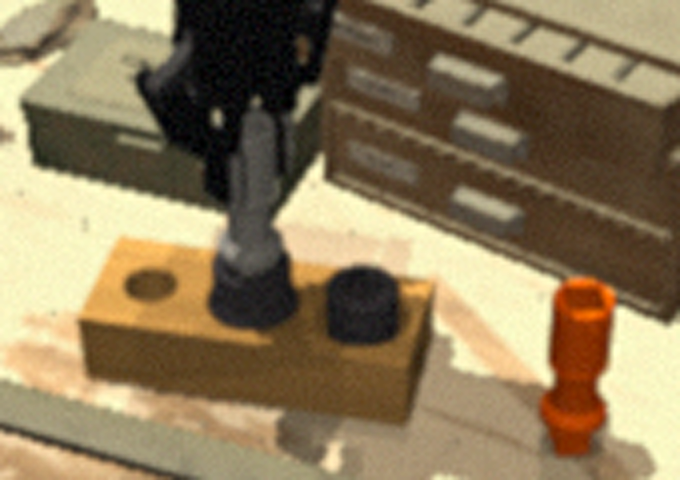

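Call:
step_arm(commands=[[0, 0, 0.001, 0, 0.02], [0, 0, 0.001, 0, 0.02], [0, 0, 0, 0, 0.02]])

```text
time_s: 8.17
tool_pos: [0.5488, 0.1633, 0.12]
tool_rot: [0.749, 0.663, -0.0, -0.0]
ft_force: [-0.4, -2.0, -5.8]
finger_gap: 0.0308
```

Call:
step_arm(commands=[[0, 0, 0.001, 0, 0.02], [0, 0, 0.001, 0, 0.02], [0, 0, 0, 0, 0.02]])

```text
time_s: 8.42
tool_pos: [0.5485, 0.1632, 0.1177]
tool_rot: [0.749, 0.663, -0.0, -0.0]
ft_force: [-0.3, -0.8, -6.5]
finger_gap: 0.0307
```

Call:
step_arm(commands=[[0, 0, 0.001, 0, 0.02], [0, 0, 0.001, 0, 0.02], [0, 0, 0, 0, 0.02]])

```text
time_s: 8.67
tool_pos: [0.5488, 0.1633, 0.1159]
tool_rot: [0.749, 0.663, -0.0, -0.0]
ft_force: [0.1, -1.6, -6.9]
finger_gap: 0.0308
```

```bash
python3 - <<'E'
from h import *
for n in ['wrist']:
    im=r.get_image(n); save(im['pixels'],n+'5.png')
s=r.state();print(s['ft_force'],s['wrist_torque'],s['tool_pos'])
a=cv2.imread('pics/wrist5.png')[150:350,220:430];cv2.imwrite('pics/w5c.png',cv2.convertScaleAbs(cv2.resize(a,None,fx=3,fy=3,interpolation=2),alpha=1.8))
E
```

```text
[ 0.12239495  0.26842569 -6.41336332] [-0.25332376  0.15057264 -0.04034803] [0.54886813 0.16333285 0.1159769 ]
```

View pics/w5c.png

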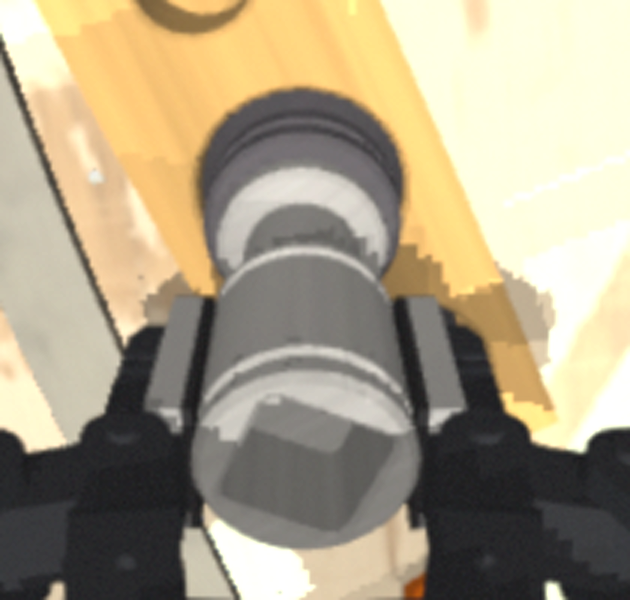

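Call:
step_arm(commands=[[0, 0, 0.001, 0, 0.02], [0, 0, 0, 0, 0.02]])

```text
time_s: 8.88
tool_pos: [0.5491, 0.1633, 0.1152]
tool_rot: [0.749, 0.663, 0.0, -0.0]
ft_force: [-1.4, -0.9, -5.8]
finger_gap: 0.0308
```

Call:
step_arm(commands=[[0, 0, 0.001, 0, 0.02], [0, 0, 0, 0, 0.02]])

```text
time_s: 9.05
tool_pos: [0.5494, 0.1635, 0.1145]
tool_rot: [0.749, 0.663, 0.0, 0.0]
ft_force: [0.2, -0.7, -4.8]
finger_gap: 0.0306
```

Call:
step_arm(commands=[[0, 0, 0.001, 0, 0.02], [0, 0, 0, 0, 0.02]])

```text
time_s: 9.22
tool_pos: [0.5497, 0.1636, 0.1142]
tool_rot: [0.749, 0.663, 0.001, 0.0]
ft_force: [-0.9, -0.6, 2.6]
finger_gap: 0.0312
```

Call:
step_arm(commands=[[0, 0, 0.001, 0, 0.02], [0, 0, 0, 0, 0.02]])

```text
time_s: 9.38
tool_pos: [0.5499, 0.1637, 0.1142]
tool_rot: [0.749, 0.663, 0.001, 0.0]
ft_force: [-4.2, -0.3, 11.7]
finger_gap: 0.031
```

```bash
python3 - <<'E'
from h import *
im=r.get_image('wrist'); save(im['pixels'],'wrist6.png')
sc=r.get_image('scene'); save(sc['pixels'],'scene6.png')
s=r.state();p=s['tool_pos'];print(s['ft_force'],p)
o=cv2.imread('pics/wrist6.png')
big=cv2.convertScaleAbs(cv2.resize(o[150:350,220:430],None,fx=3,fy=3,interpolation=2),alpha=1.8)
def circ(c,z,rad,col):
    for t in np.linspace(0,2*np.pi,160):
        rr,cc=pw(im,[c[0]+rad*np.cos(t),c[1]+rad*np.sin(t),z]); X,Y=int((cc-220)*3),int((rr-150)*3)
        if 0<=X<630 and 0<=Y<600: big[Y,X]=col
b=p[2]-.065
circ(p,.071,.022,(0,0,255)); circ(p,.045,.025,(0,0,255)); circ(p,b+.03,.018,(0,255,0)); circ(p,b+.105,.016,(255,0,0)); circ(p,b+.022,.018,(0,255,0))
cv2.imwrite('pics/w6o.png',big)
a=cv2.imread('pics/scene6.png')[120:240,230:400];cv2.imwrite('pics/s6c.png',cv2.convertScaleAbs(cv2.resize(a,None,fx=4,fy=4,interpolation=2),alpha=1.5))
E
```

```text
[-4.87464243 -1.1547051  12.40623912] [0.54991461 0.16365726 0.11412858]
```

View pics/w6o.png

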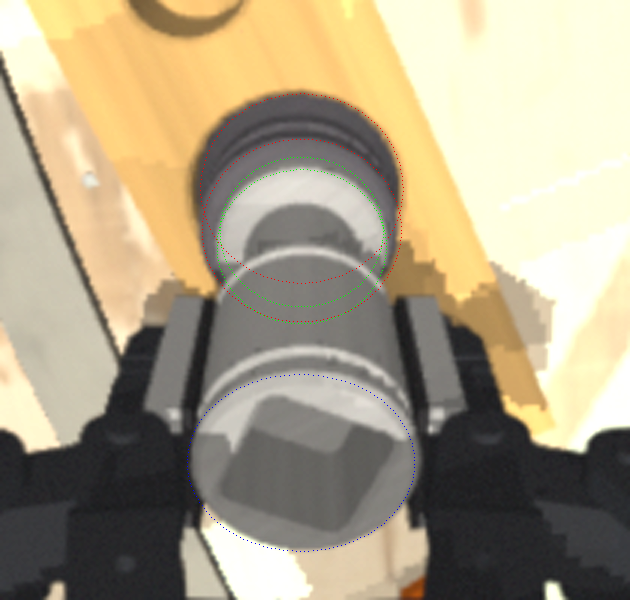

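View pics/s6c.png

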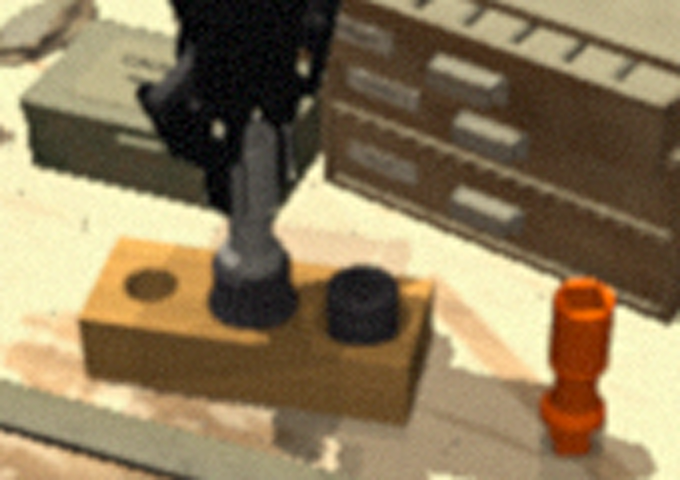

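Call:
step_arm(commands=[[0, 0, 0.001, 0, 0.02], [0, 0, 0, 0, 0.02]])

```text
time_s: 9.65
tool_pos: [0.55, 0.1637, 0.1141]
tool_rot: [0.749, 0.663, 0.001, 0.0]
ft_force: [-5.9, -1.4, 20.3]
finger_gap: 0.0307
```

Call:
step_arm(commands=[[0, 0, 0.001, 0, 0.02], [0, 0, 0, 0, 0.02]])

```text
time_s: 9.82
tool_pos: [0.5502, 0.1638, 0.114]
tool_rot: [0.749, 0.663, 0.001, 0.001]
ft_force: [-9.3, -2.4, 30.2]
finger_gap: 0.0308
```

Call:
step_arm(commands=[[0, 0, -0.002, 0, 0.02], [0, 0, -0.002, 0, 0.02], [0, 0, -0.001, 0, 0.02], [0, 0, -0.001, 0, 0.02], [0, 0, -0.001, 0, 0.02], [0, 0, 0, 0, 0.02]])

```text
time_s: 10.32
tool_pos: [0.5488, 0.1633, 0.1169]
tool_rot: [0.749, 0.663, -0.0, -0.0]
ft_force: [-0.4, -0.4, -5.6]
finger_gap: 0.0309
```

Call:
step_arm(commands=[[0, 0, -0.001, 0, 0.02], [0, 0, -0.002, 0, 0.02], [0, 0, -0.002, 0, 0.02], [0, 0, -0.002, 0, 0.02], [0, 0, -0.002, 0, 0.02], [0, 0, 0, 0, 0.02]])

```text
time_s: 10.82
tool_pos: [0.5492, 0.1633, 0.1268]
tool_rot: [0.749, 0.663, 0.0, 0.0]
ft_force: [-0.6, -1.2, -6.2]
finger_gap: 0.0308
```

```bash
python3 - <<'E'
from h import *
im=r.get_image('wrist'); save(im['pixels'],'wrist7.png')
sc=r.get_image('scene'); save(sc['pixels'],'scene7.png')
s=r.state();print(s['ft_force'],s['tool_pos'])
a=cv2.imread('pics/wrist7.png')[150:350,220:430];cv2.imwrite('pics/w7c.png',cv2.convertScaleAbs(cv2.resize(a,None,fx=3,fy=3,interpolation=2),alpha=1.8))
a=cv2.imread('pics/scene7.png')[120:240,230:400];cv2.imwrite('pics/s7c.png',cv2.convertScaleAbs(cv2.resize(a,None,fx=4,fy=4,interpolation=2),alpha=1.8))
E
```

```text
[-0.43687437 -0.25229645 -6.28168359] [0.54904267 0.163265   0.12649872]
```

View pics/w7c.png

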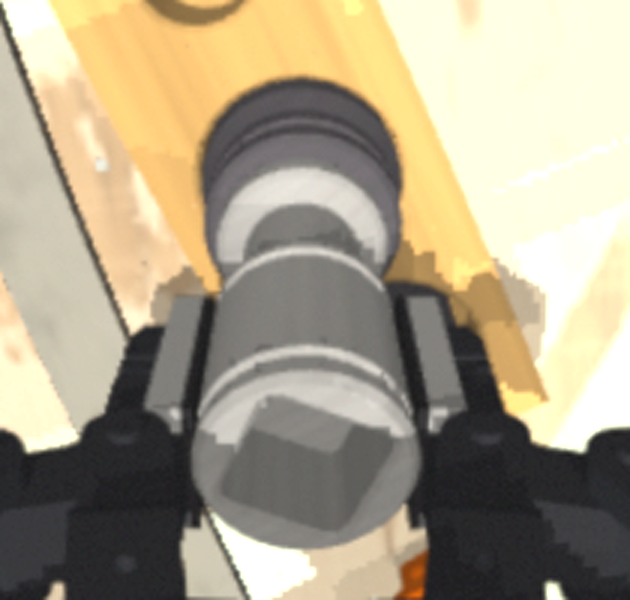

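View pics/s7c.png

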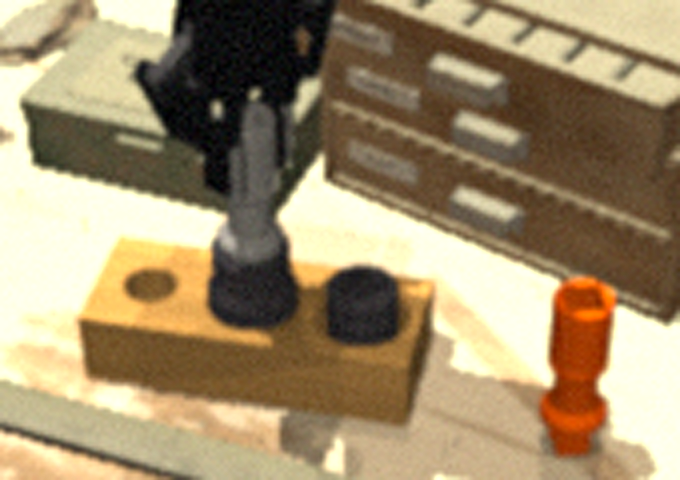

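Call:
step_arm(commands=[[0, 0, -0.003, 0, 0.02], [0, 0, -0.005, 0, 0.02], [0, 0, -0.007, 0, 0.02], [0, 0, -0.008, 0, 0.02], [0, 0, -0.008, 0, 0.02], [0, 0, -0.008, 0, 0.02], [0, 0, -0.008, 0, 0.02], [0, 0, -0.007, 0, 0.02], [0, 0, -0.005, 0, 0.02], [0, 0, -0.003, 0, 0.02], [0, 0, 0, 0, 0.02]])

```text
time_s: 11.83
tool_pos: [0.5494, 0.1634, 0.1892]
tool_rot: [0.749, 0.663, 0.001, 0.0]
ft_force: [-0.0, 1.1, -6.2]
finger_gap: 0.0306
```

```bash
python3 - <<'E'
from h import *
im=r.get_image('wrist'); save(im['pixels'],'wrist8.png')
sc=r.get_image('scene'); save(sc['pixels'],'scene8.png')
s=r.state();p=s['tool_pos'];print(s['ft_force'],p)
a=cv2.imread('pics/wrist8.png')[150:350,220:430];cv2.imwrite('pics/w8c.png',cv2.convertScaleAbs(cv2.resize(a,None,fx=3,fy=3,interpolation=2),alpha=1.8))
a=cv2.imread('pics/scene8.png')[100:220,230:380]
b=p[2]-.065
for z,c in [(b,(0,0,255)),(b+.022,(0,255,0)),(b+.105,(255,0,0)),(b-.034,(0,255,255))]: print(z,proj(sc,[p[0],p[1],z]))
cv2.imwrite('pics/s8c.png',cv2.convertScaleAbs(cv2.resize(a,None,fx=5,fy=5,interpolation=2),alpha=1.8))
E
```

```text
[-0.07169755 -0.72848889 -7.19478457] [0.54883082 0.16325691 0.1881537 ]
0.12315370013993138 (np.float64(166.09080522295494), np.float64(291.6514823727867))
0.14515370013993137 (np.float64(157.63412025411768), np.float64(291.17560674236483))
0.22815370013993136 (np.float64(123.26119571009338), np.float64(289.24136924893713))
0.08915370013993137 (np.float64(178.67109170286753), np.float64(292.359401821315))
```

View pics/w8c.png

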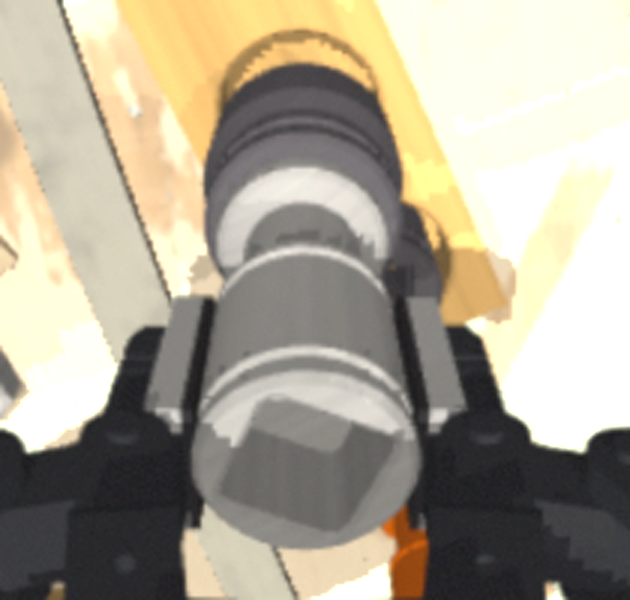

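View pics/s8c.png

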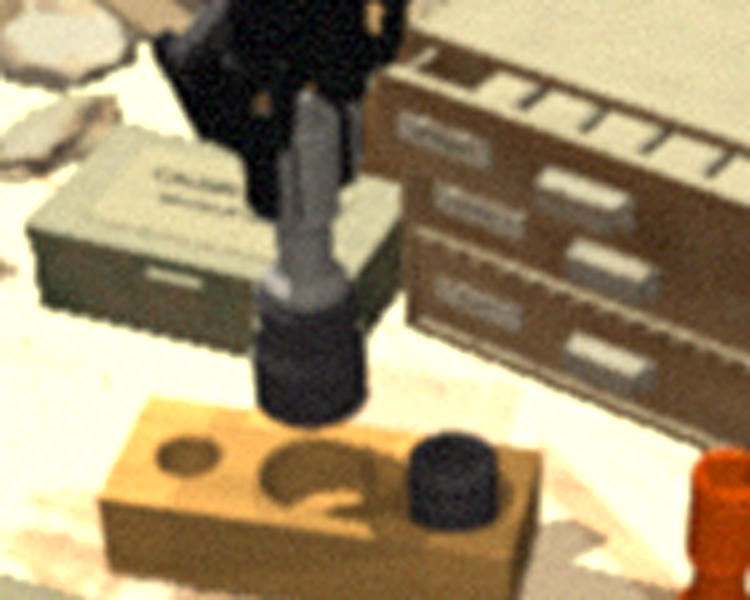

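```bash
cat > ov.py <<'E'
from h import *
def over(name,gap=0):
    im=r.get_image('wrist'); s=r.state();p,R=toolframe();
    o=im['pixels'][...,::-1].copy()
    big=cv2.convertScaleAbs(cv2.resize(o[150:350,220:430],None,fx=3.8,fy=3,interpolation=2),alpha=1.8)
    big=cv2.convertScaleAbs(cv2.resize(o[150:350,220:430],None,fx=3,fy=3,interpolation=2),alpha=1.8)
    def circ(h,rad,col):
        for t in np.linspace(0,2*np.pi,300):
            rr,cc=pw(im,p+R@np.array([rad*np.cos(t),rad*np.sin(t),.065-h])); X,Y=int((cc-220)*3+1),int((rr-150)*3+1)
            if 0<=X<630 and 0<=Y<600: big[Y,X]=col
    circ(.022,.018,(0,255,0));circ(.030,.018,(0,255,0));circ(.105,.016,(255,0,0))
    for h,ra in [(.022,.022),(-.004,.025),(-.034,.025),(-.004,.022)]: circ(h-gap,ra,(0,0,255))
    cv2.imwrite('pics/'+name,big[:420])
    print(s['ft_force'],s['tool_pos'],s['time_s'])
E
python3 -c "
from ov import *
over('o8.png')"
```

```text
[-0.40206392  1.15236106 -6.44527228] [0.5487051  0.16322038 0.18788666] 11.9833
```

View pics/o8.png

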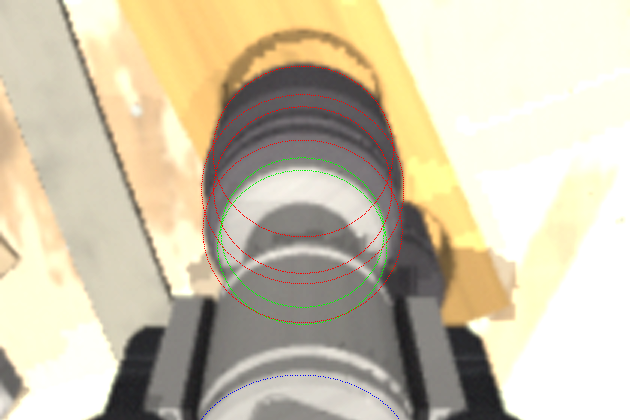

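Call:
step_arm(commands=[[0, 0, -0.006, 0, 0.02], [0, 0, -0.01, 0, 0.02], [-0.0084, -0.0018, -0.01, 0, 0.02], [-0.0169, -0.0036, -0.008, 0, 0.02], [-0.0281, -0.006, -0.003, 0, 0.02], [-0.0281, -0.006, 0, 0, 0.02], [-0.0281, -0.006, 0, 0, 0.02], [-0.0281, -0.006, 0, 0, 0.02], [-0.0281, -0.006, 0, 0, 0.02], [-0.0281, -0.006, 0, 0, 0.02], [-0.0281, -0.006, 0, 0, 0.02], [-0.0281, -0.006, 0, 0, 0.02], [-0.0281, -0.006, 0, 0, 0.02], [-0.0281, -0.006, 0, 0, 0.02], [-0.0281, -0.006, 0, 0, 0.02], [-0.0281, -0.006, 0, 0, 0.02], [-0.0169, -0.0036, 0, 0, 0.02], [-0.0084, -0.0018, 0, 0, 0.02], [0, 0, 0, 0, 0.02], [0, 0, 0, 0, 0.02]])

```text
time_s: 13.65
tool_pos: [0.4196, -0.2117, 0.226]
tool_rot: [0.749, 0.662, 0.0, 0.0]
ft_force: [0.6, 0.7, -7.1]
finger_gap: 0.0312
```

```bash
python3 - <<'E'
from h import *
im=r.get_image('wrist'); save(im['pixels'],'wrist9.png')
print(r.state()['ft_force'],r.state()['tool_pos'],np.degrees(yaw()), pw(im,[.4265,-.1525,.096]))
E
```

```text
[ 0.67916917  0.37877653 -7.49434609] [ 0.41974132 -0.2112365   0.22580094] -7.01676110437904 [125.61748158 320.35844381]
```

View pics/wrist9.png

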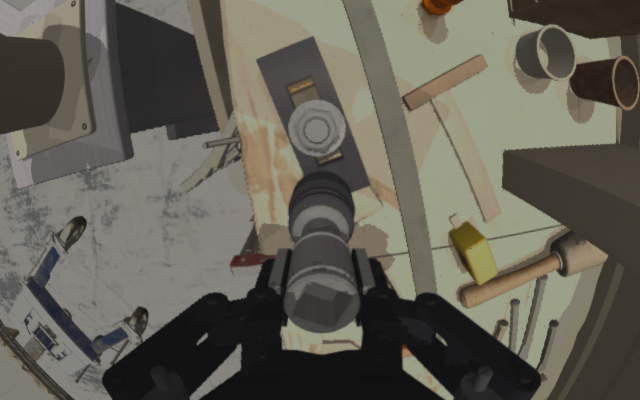

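```bash
python3 - <<'E'
import cv2
a=cv2.imread('pics/wrist9.png')[90:175,280:355];cv2.imwrite('pics/w9c.png',cv2.convertScaleAbs(cv2.resize(a,None,fx=7,fy=7,interpolation=2),alpha=1.5))
E
```

```text
(no output)
```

View pics/w9c.png

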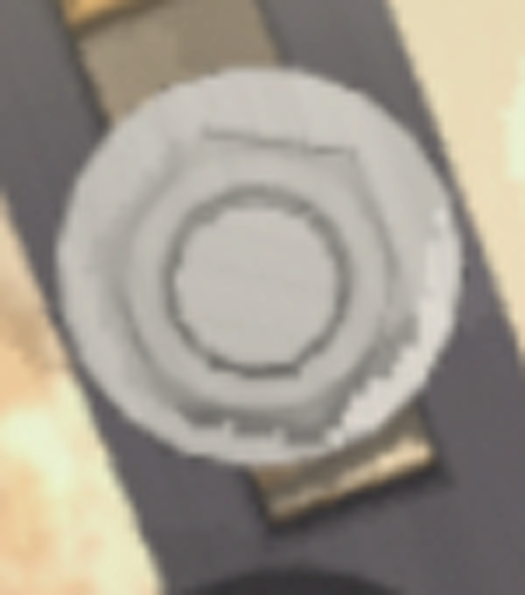

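```bash
python3 - <<'E'
from h import *
im=r.get_image('wrist');p,R=toolframe()
def W(x,y,z):
    c,d=rayw(im,90+y/7,280+x/7); return (c+d*(z-c[2])/d[2])[:2]
def a(u,v): d=v-u; return round(np.degrees(np.arctan2(d[1],d[0]))%60,1),np.linalg.norm(d).round(4)
print('washer',W(259,266,.070),'stud',W(257,282,.096), 'diam',W(57,266,.07)-W(462,266,.07))
for z in (.07,.0875):
  print('edge dir mod60',a(W(203,132,z),W(355,155,z)),a(W(355,155,z),W(390,250,z)), a(W(120,290,z),W(190,412,z)))
print('cam',-im['view'][:3,:3].T@im['view'][:3,3],'bar yaw est', (64.2+np.degrees(yaw()))%90)
E
```

```text
washer [ 0.42269738 -0.1559409 ] stud [ 0.42284353 -0.15568062] diam [-0.05552688  0.0069557 ]
edge dir mod60 (np.float64(44.2), np.float64(0.021)) (np.float64(43.3), np.float64(0.0141)) (np.float64(51.9), np.float64(0.0197))
edge dir mod60 (np.float64(44.2), np.float64(0.0198)) (np.float64(43.3), np.float64(0.0132)) (np.float64(51.9), np.float64(0.0186))
cam [ 0.43021151 -0.12989181  0.37031782] bar yaw est 57.23430833001983
```

Call:
step_arm(commands=[[0.008, -0.0005, 0, 0, 0.02], [0.013, -0.0009, 0, 0, 0.02], [0.014, -0.0009, 0, 0, 0.02], [0.013, -0.0007, 0, 0, 0.02], [0.0072, -0.0004, 0, 0, 0.02], [0, 0, 0, 0.07, 0.02], [0, 0, 0.003, 0.09, 0.02], [0, 0, 0.006, 0.07, 0.02], [0, 0, 0.006, 0, 0.02], [0, 0, 0.006, 0, 0.02], [0, 0, 0.003, 0, 0.02], [0, 0, 0.001, 0, 0.02], [0, 0, 0, 0, 0.02], [0, 0, 0, 0, 0.02]])

```text
time_s: 14.92
tool_pos: [0.4231, -0.1564, 0.2004]
tool_rot: [0.82, 0.573, 0.0, 0.0]
ft_force: [-0.5, -0.0, -6.8]
finger_gap: 0.0305
```

```bash
python3 - <<'E'
from ov import *
over('o10.png')
sc=r.get_image('scene'); a=sc['pixels'][190:340,330:490]; save(cv2.convertScaleAbs(cv2.resize(a,None,fx=4,fy=4,interpolation=2),alpha=1.8),'s10.png')
E
```

```text
[ 0.31860445  0.17686664 -6.68901461] [ 0.42320315 -0.15641955  0.20050557] 14.9667
```

View pics/o10.png

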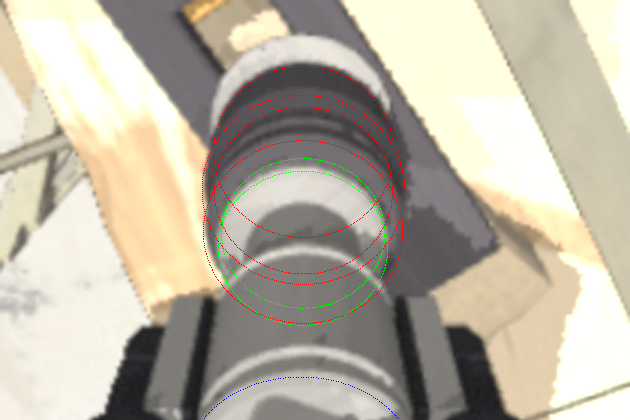

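View pics/s10.png

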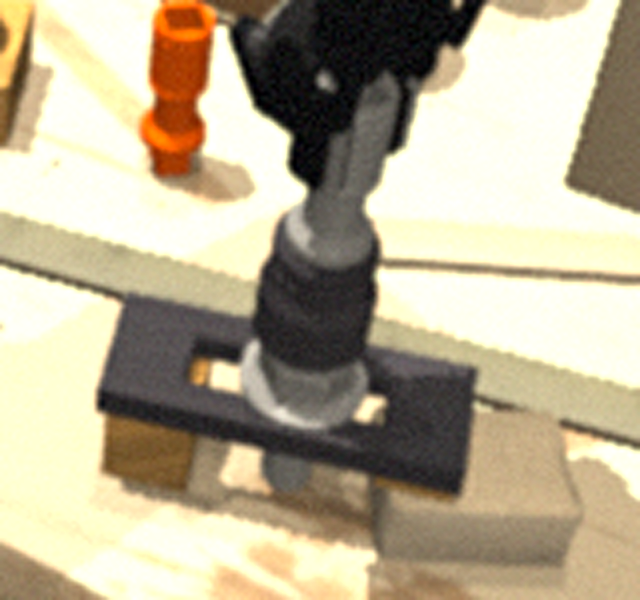

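Call:
step_arm(commands=[[0, 0, 0.003, 0, 0.02], [0, 0, 0.003, 0, 0.02], [0, 0, 0.002, 0, 0.02], [0, 0, 0.002, 0, 0.02], [0, 0, 0.001, 0, 0.02], [0, 0, 0.001, 0, 0.02], [0, 0, 0, 0, 0.02]])

```text
time_s: 15.6
tool_pos: [0.423, -0.1564, 0.1882]
tool_rot: [0.82, 0.572, -0.0, -0.0]
ft_force: [-0.6, 0.0, -6.0]
finger_gap: 0.0306
```

Call:
step_arm(commands=[[0, 0, 0.001, 0, 0.02], [0, 0, 0.001, 0, 0.02], [0, 0, 0, 0, 0.02]])

```text
time_s: 15.85
tool_pos: [0.4236, -0.1566, 0.1869]
tool_rot: [0.82, 0.572, 0.0, 0.001]
ft_force: [-0.0, -0.2, 1.6]
finger_gap: 0.0306
```

Call:
step_arm(commands=[[0, 0, 0.0007, 0.04, 0.02], [0, 0, 0, 0.04, 0.02], [0, 0, 0, 0, 0.02]])

```text
time_s: 16.1
tool_pos: [0.4239, -0.1568, 0.1867]
tool_rot: [0.843, 0.538, 0.001, 0.001]
ft_force: [-0.9, -0.7, 5.5]
finger_gap: 0.0308
```

Call:
step_arm(commands=[[0, 0, 0, -0.05, 0.02], [0, 0, 0, -0.05, 0.02], [0, 0, 0, -0.05, 0.02], [0, 0, 0, -0.05, 0.02], [0, 0, 0, 0, 0.02]])

```text
time_s: 16.52
tool_pos: [0.4238, -0.1567, 0.1866]
tool_rot: [0.784, 0.621, 0.0, 0.001]
ft_force: [-1.3, -0.7, 5.9]
finger_gap: 0.0307
```

Call:
step_arm(commands=[[0, 0, 0, -0.05, 0.02], [0, 0, 0, -0.05, 0.02], [0, 0, 0, -0.05, 0.02], [0, 0, 0, -0.05, 0.02], [0, 0, 0, 0, 0.02]])

```text
time_s: 16.93
tool_pos: [0.4237, -0.1566, 0.1861]
tool_rot: [0.718, 0.696, 0.0, 0.001]
ft_force: [0.2, -0.3, 1.2]
finger_gap: 0.0311
```

Call:
step_arm(commands=[[0, 0, 0, -0.04, 0.02], [0, 0, 0, -0.04, 0.02], [0, 0, 0, 0, 0.02]])

```text
time_s: 17.18
tool_pos: [0.4229, -0.1563, 0.1854]
tool_rot: [0.69, 0.723, -0.0, -0.0]
ft_force: [-1.0, -1.4, -5.1]
finger_gap: 0.031
```

```bash
python3 - <<'E'
from h import *
s=r.state();print(s['wrist_torque'],s['ft_force'],s['tool_pos'],np.degrees(yaw()))
E
```

```text
[-0.31979503  0.05130858  0.03129054] [-1.01535961 -1.43709192 -5.07527892] [ 0.42291275 -0.15626893  0.18544029] 2.6824135559861224
```

Call:
step_arm(commands=[[0, 0, 0.001, -0.03, 0.02], [0, 0, 0.001, -0.03, 0.02], [0, 0, 0.001, 0, 0.02], [0, 0, 0, 0, 0.02]])

```text
time_s: 17.52
tool_pos: [0.4225, -0.1562, 0.182]
tool_rot: [0.669, 0.743, -0.0, -0.001]
ft_force: [0.1, -0.9, -6.4]
finger_gap: 0.0305
```

It is dropping over the nut, so I'll keep lowering.

Call:
step_arm(commands=[[0, 0, 0.0015, 0, 0.02], [0, 0, 0.0015, 0, 0.02], [0, 0, 0.0015, 0, 0.02], [0, 0, 0.0015, 0, 0.02], [0, 0, 0, 0, 0.02]])

```text
time_s: 17.93
tool_pos: [0.4227, -0.1563, 0.1763]
tool_rot: [0.668, 0.744, -0.0, -0.0]
ft_force: [0.1, -2.1, -6.3]
finger_gap: 0.0308
```

Call:
step_arm(commands=[[0, 0, 0.001, 0, 0.02], [0, 0, 0.001, 0, 0.02], [0, 0, 0.001, 0, 0.02], [0, 0, 0.001, 0, 0.02], [0, 0, 0, 0, 0.02]])

```text
time_s: 18.35
tool_pos: [0.4229, -0.1563, 0.1724]
tool_rot: [0.668, 0.744, -0.0, -0.0]
ft_force: [-0.5, -2.0, -6.9]
finger_gap: 0.0308
```

Call:
step_arm(commands=[[0, 0, 0.001, 0, 0.02], [0, 0, 0.001, 0, 0.02], [0, 0, 0, 0, 0.02]])

```text
time_s: 18.6
tool_pos: [0.423, -0.1563, 0.1705]
tool_rot: [0.668, 0.744, 0.0, -0.0]
ft_force: [-1.0, -0.5, -5.7]
finger_gap: 0.0305
```

Call:
step_arm(commands=[[0, 0, 0.001, 0, 0.02], [0, 0, 0.001, 0, 0.02], [0, 0, 0, 0, 0.02]])

```text
time_s: 18.85
tool_pos: [0.4236, -0.1564, 0.1692]
tool_rot: [0.668, 0.744, 0.0, 0.001]
ft_force: [-1.5, -0.3, 1.1]
finger_gap: 0.0307
```

Call:
step_arm(commands=[[0, 0, 0.001, 0, 0.02], [0, 0, 0.001, 0, 0.02], [0, 0, 0, 0, 0.02]])

```text
time_s: 19.1
tool_pos: [0.4243, -0.1568, 0.169]
tool_rot: [0.668, 0.744, 0.001, 0.001]
ft_force: [-5.9, 2.0, 24.3]
finger_gap: 0.0309
```

Call:
step_arm(commands=[[0, 0, -0.001, 0, 0.02], [0, 0, -0.0012, 0, 0.02], [0, 0, 0, 0, 0.02], [0, 0, 0, 0, 0.02]])

```text
time_s: 19.43
tool_pos: [0.4234, -0.1564, 0.1692]
tool_rot: [0.668, 0.744, 0.0, 0.0]
ft_force: [-1.9, -0.1, 4.3]
finger_gap: 0.0309
```

Call:
step_arm(commands=[[0, 0, -0.0003, 0, 0.035], [0, 0, 0, 0, 0.045], [0, 0, 0, 0, 0.06], [0, 0, 0, 0, 0.075], [0, 0, 0, 0, 0.085], [0, 0, 0, 0, 0.085], [0, 0, 0, 0, 0.085]])

```text
time_s: 20.02
tool_pos: [0.423, -0.1563, 0.1691]
tool_rot: [0.668, 0.744, -0.0, -0.0]
ft_force: [0.4, 1.1, -0.3]
finger_gap: 0.0848
```

Call:
step_arm(commands=[[0, 0, -0.005, 0, 0.085], [0, 0, -0.01, 0, 0.085], [0, 0, -0.02, 0, 0.085], [0, 0, -0.025, 0, 0.085], [0, 0, -0.025, 0, 0.085], [0, 0, -0.02, 0, 0.085], [-0.02, 0, -0.01, 0, 0.085], [-0.02, 0, 0, 0, 0.085], [0, 0, 0, 0, 0.085], [0, 0, 0, 0, 0.085]])

```text
time_s: 20.85
tool_pos: [0.4273, -0.1966, 0.285]
tool_rot: [0.669, 0.744, 0.0, 0.0]
ft_force: [0.2, -0.1, 0.9]
finger_gap: 0.0849
```

```bash
python3 - <<'E'
from h import *
for n in ['wrist','scene','top']:
    im=r.get_image(n); save(im['pixels'],n+'11.png')
    if n!='wrist':
        print(n,[np.round(proj(im,[.423,-.156,z]),1).tolist() for z in (.07,.126,.209)])
    else: print([pw(im,[.423,-.156,z]).round(1).tolist() for z in (.07,.126,.209)])
a=cv2.imread('pics/scene11.png')[190:340,330:490]; cv2.imwrite('pics/s11.png',cv2.convertScaleAbs(cv2.resize(a,None,fx=4,fy=4,interpolation=2),alpha=1.8))
print(r.state()['ft_force'],r.state()['tool_pos'])
E
```

```text
[[135.7, 321.1], [142.2, 321.1], [157.6, 321.0]]
scene [[283.2, 405.3], [262.0, 409.3], [226.7, 416.0]]
top [[233.7, 432.1], [233.9, 438.8], [234.4, 450.5]]
[-0.15133972  1.50902543 -0.05608008] [ 0.42687479 -0.19544847  0.28402077]
```

View pics/s11.png

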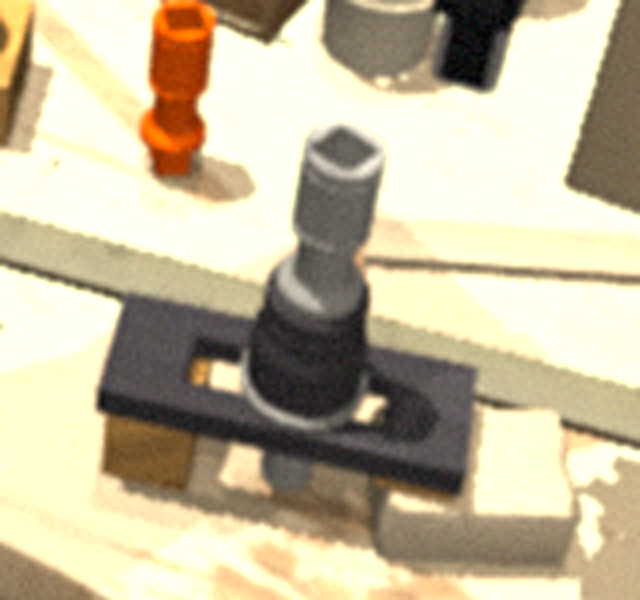

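View pics/wrist11.png

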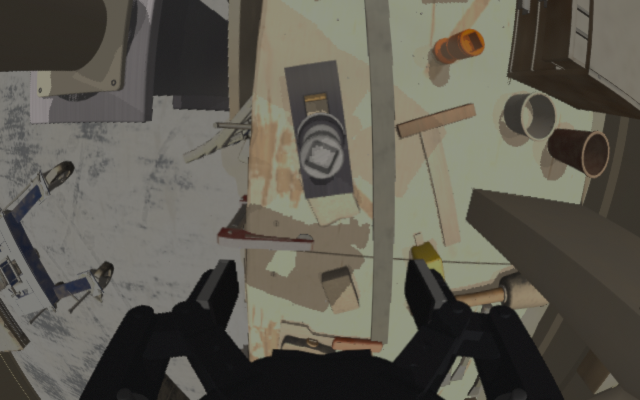

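```bash
python3 -c "
from h import *
print(r.finish_job())"
```

```text
the job is handed in; nothing more can be done
None
```

The extension bar now stands upright on the clamp's nut with the larger socket on its drive, and I handed the job in at about 21 s of the 58 s allowed. I gripped the steel bar by its collar and pushed its drive into the larger socket in the middle pocket. I lifted the socket out on the bar, turned it on the nut under about 12 N until it dropped over, pressed it down and let go.

**What agreed in the last checks:**
- **Drive in the socket:** the bar hit a hard stop within about 1 mm of the height where the shoulder should meet the socket, at about 34 N. The socket then hung on the bar through the lift and the carry.
- **Socket on the nut:** it came to a hard stop at the height expected for resting on the washer, pressed to about 30 N.
- **After release:** the scene picture shows the bar upright with its top within about a pixel of where it should be. The gripper is clear of it.
- **Smaller socket:** it was still in its pocket in the picture taken just after the lift, and I did not go near it again.

**What I could not confirm:**
- **The click:** I never saw the 10 to 16 N resistance of the spring ball on the way in. The force readings stayed near the hanging weight until the final stop, so I take it as home from the stop heights and from the socket hanging on.
- **Nut angle:** the picture left two possible socket angles 30° apart. My first guess was wrong, and I found the fit by sweeping about 26° the other way.

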